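# Seat a control unit in the sloping test cradle

## Task

Take the finned control unit from the bench and set it down gently, plug end downhill, on the upper part of the sloping white plate; let go so that it slides by itself into the corner, along the side fence, until the orange spring bar stops it short of the green foot pad. Then push it on under the bar, feel it come home against the foot pad and keep it pressed there for about half a second with a firm but careful push of about 15 N, never more than 25 N on the pad. Leave it there, flush against pad and side fence, without disturbing the other things on the bench.

Things in the scene. Friction and masses are not known exactly. Their poses are not given: they have to be found in the camera images.
- unit: loose control unit, a finned aluminium box 110 (x) x 56 (y) x 30 (z) mm, 0.3 to 0.5 kg, with a black plug at its -x end. Lies flat on the bench at the start. Origin: centre of its underside; z up; -x points to the plug end
- unit_plug (a point): point on the unit at the bottom edge of its plug end, in the middle of its width: 55 mm from the unit's origin along its -x; same axes as the unit
- plate: white slick plate of the fixed cradle. Origin: on its surface in the locating corner, where the faces of the foot pad, fully back (x = 0), and the side fence (y = 0) meet. x points up the slope along the fence (rises 14 degrees), y to the fence (falls 19 degrees), z is the normal. Surface: x -30 to 245, y -145 to 25 mm. Friction 0.10 to 0.16, so the unit slides down by itself
- side_fence (a point): on the plate's surface at the foot of the aluminium side fence, in the middle of its length; the plate's axes. The fence is a bar 18 mm high and 14 mm thick with its inner face at the plate's y = 0, from the plate's x = -20 to 235 mm
- home (a point): point on the plate's surface (plate x = 55, y = -28 mm) where the unit's origin would be when home if the green pad were fully back; the pad is set 0 to 9 mm up the slope from there and the true home with it, axes parallel to the plate's; the plate's axes
- let_go (a point): point on the plate's surface (plate x = 150, y = -70 mm) where the unit's origin can be set down, with room for the fingers beside it; the plate's axes
- foot: dark foot block across the low end, fixed, with its green pad on two screws: 22 mm high, from y = -51 to -1 mm. Its frame is the plate's. The pad's face, against which the unit comes home, is preset anywhere from x = 0 to 9 mm, differently each time and not measured: it must be found by feel. The pad holds against the push and is rigid; no more than 25 N may press on it
- catch (a joint): orange spring bar across the plate: how far it is lifted along the plate's z, m. 0 free, 0.003 with the unit under it, at most 0.009. Spring 6 N down at 0 plus 0.5 N per mm. It hangs 3 mm into the way and stops the sliding unit with its plug end at plate x = 31 mm. Pushing on under it takes up to 14 N along the slope at first, 2 to 6 N after; then it keeps the unit in place
- catch_axis (a point): middle of the axis of the orange bar (28 mm thick, 114 mm long along the plate's y; it does not turn): plate x = 22, y = -43.5, z = 41 mm while it is free, so its underside is 27 mm above the plate. It runs between two dark guide posts 16 x 10 mm, 64 mm high, at plate x = 22, y = 19 and -106 mm; the plate's axes
- aerosol: aerosol can with red cap, 52 mm across, 190 mm high, standing; leave it alone. Origin: centre of its underside
- tape_roll: orange tape roll, 100 mm across, 48 mm high, lying flat; leave it alone. Origin: centre of its underside
- drink_can: green drink can, 58 mm across, 120 mm high, standing; leave it alone. Origin: centre of its underside
Mind the look-alikes: they are no part of the job. Of the things like the unit, leave any that is brown; of the rest the larger one is meant.

How it is judged:
On the way, in this order (a step that is already met when the one before it is completed fails the run):
1. the unit, still held, is set down on the upper part of the plate (plug end beyond x = 50 mm of the plate), plug end downhill (contact force between unit and plate above 0.3 N and contact force between the fingers and unit above 2 N and x of unit_plug in the frame of plate above 0.05 m and x of plate in the frame of unit below 0 m and z of unit in the frame of plate below 0.03 m and x of unit in the frame of plate above 0.08 m and angle between the x axis of unit and the x axis of plate, either way round below 0.5 rad), for 0.05 s.
2. let go, the unit has slid by itself along the side fence to the spring bar and rests there, plug end at x = 12 to 45 mm of the plate (contact force between the fingers and unit below 0.05 N and x of unit_plug in the frame of plate between 0.012 and 0.045 m and y of unit in the frame of plate between -0.0305 and -0.0255 m and angle between the x axis of unit and the x axis of plate, either way round below 0.06 rad and linear speed of unit below 0.01 m/s), for 0.2 s.
3. the unit is pressed against the foot block with 8 N or more for 0.3 s (contact force between unit and foot above 8 N and x of unit_plug in the frame of plate below 0.0105 m), for 0.3 s.
At the end, for the whole second after the job is handed in: the unit lies flat on the plate at rest, not touched, home under the spring bar (plug end at x = -2 to 10.5 mm of the plate, where the pressed-home unit was left at the pad) and its long side within 2.5 mm of the side fence, parallel to it within 0.06 rad (x of unit_plug in the frame of plate between -0.002 and 0.0105 m and y of unit in the frame of plate between -0.0305 and -0.0255 m and angle between the x axis of unit and the x axis of plate, either way round below 0.06 rad and z of unit in the frame of plate between -0.002 and 0.003 m and angle between the z axis of unit and the z axis of plate, either way round below 0.04 rad and linear speed of unit below 0.01 m/s and contact force between the fingers and unit below 0.05 N).
It fails at once if more than 25 N on the foot block (contact force between unit and foot above 25 N).
It fails at once if the unit pressed down on the plate with more than 30 N while it is set down (contact force between the fingers and unit above 0.5 N and x of unit in the frame of plate above 0.1 m and contact force between unit and plate above 30 N).
It fails at once if the aerosol can, tape roll or drink can moved by more than 20 mm (distance of any of aerosol, tape_roll, drink_can from where it was at the start of the episode above 0.02 m).
It also fails if it takes over 64 s, if anything falls off the work surface, if the arm or the gripper's body presses on something with over 40 N, if the wrist force passes 120 N, or if a joint passes its speed limit or range.

## Robot

A 6-joint arm with a two-finger parallel gripper is mounted at the origin on the work surface. World frame = base frame: x ahead of the robot, y to its left, z up, the work surface at z = 0. Lengths are in m, angles in rad, forces in N, time in s.
With the tool pointing down it reaches from about 0.3 to 1 m from the base axis. Payload 5.1 kg.
Tool frame: the origin (TCP) lies on the centre line of the jaws, within the pads' length; the fingertips stand 22 mm ahead of it and the grasp point (between the pads) lies 3 mm ahead of it; z points along the fingers, y is the line along which they close (so a half turn about z gives the same grasp; the last joint's range is limited). The gripper opens to 95 mm and grips with 3 to 60 N. Pads are 20 mm wide; open, the fingers measure 119 mm over their backs; the gripper's body (75 mm by 180 mm) begins 59 mm behind the grasp point.
Start: joints at [1.131, 0.124, 1.65, -0, 1.367, -0.083], TCP at [0.227, 0.609, 0.237] pointing down, gripper open.
Joint ranges: [-2.61, 2.61], [-1.02, 2.33], [0.03, 2.71], [-1.35, 4.49], [0.32, 2.68], [-2.91, 2.91]. Speed limits (rad/s): [2.57, 2.57, 3.14, 3.14, 3.14, 3.14].

## Interface

Orientations are given as [roll, pitch, yaw] about the fixed x, y, z axes, in that order (R = Rz(yaw) Ry(pitch) Rx(roll)).
In Python, from bench import robot gives the robot as it stands.
- The arm moves only by the shell command python3 -m jog 'ROWS' [FORCE]. ROWS is a JSON object of lists of equal length, an entry for each row: "twist": the turn, a rotation vector about the tool's x, y, z in degrees, a list of three; "translation": the shift along the tool's x, y, z in mm, a list of three; "jaw": the opening, from -1 (shut) to 1 (fully open). A call has 1 to 5 rows; each row shifts and turns the commanded pose from where the row before left it, along the tool's axes as they then stand; what a row does not reach is not made up. A row lasts 1/10 s, in which the tool goes at most 50 mm and 8.59 degrees, less where a joint would pass 70% of its speed; a pose out of reach is approached as far as the arm can. A call with a gripper value outside its range is refused whole. The fingers move at their own pace and stop on an object; FORCE is the grip in N (left out, the last holds). Time passes only in rows, so rows that do not move let the fingers close. It gives the time, the measured TCP pose, the force, the opening and the grip force at its end, in the units of the state.
- robot.get_obs(): the state, without advancing time (a new reading comes with each control period).
- robot.get_image(name): name is "scene" or "top" or "wrist"; returns a dict with "img" (420x560x3 uint8, red, green, blue), "range_z" (420x560 float32, m along the optical axis (not along the pixel's ray), 0 where there is no reading), "intrinsics" (3x3 intrinsics, pixels), "T" (4x4, takes a point from camera to world coordinates); the wrist camera has in their place "T_tool_cam" (4x4, takes a point from camera to tool coordinates, whose origin is the TCP and whose axes are the flange's). Camera axes: x right, y down, z forward; pixel columns grow to the right and rows downward; lengths in m; the calibration is good to about 2 mm. A picture is of the moment at which its call begins: read the wrist's pose just before it.
- robot.hand_in(): hands the job in; it is judged then, once.
The state is a dict: "clock": time; "joints": joint angles; "joint_velocities": joint speeds; "joint_efforts": joint torques, N m; "eef_pos": TCP position; "ee_rot": TCP orientation; "wrist_force": force on the tool from outside, world axes, zero at the start; "torque": the same for the moment, N m; "opening": finger opening in m; "grasp_force": force on a finger pad.
Only numpy, scipy, OpenCV 4.12 (cv2) and the standard library are available. Lean on these libraries where they do the work, as an engineer would, in place of code of your own. Each camera call takes 0.05 s, during which the arm holds its last target. There are 200 camera calls.

## Working session

There is one attempt and no reset: what is moved stays moved. The work goes in short steps, Python scripts to look and compute and a shell command to move; the robot and the scene stay as the last step left them, time stands still between calls to the robot, and variables do not carry over. Pictures are saved under pics/ and viewed, at most 10 in all, crops included, and the job is handed in when it is done.

```bash
mkdir -p pics; ls; python3 - <<'E'
from bench import robot
import cv2,numpy as np
o=robot.get_obs();print(o)
for n in("scene","top"):
    d=robot.get_image(n);np.savez(f"{n}.npz",**d)
    cv2.imwrite(f"pics/{n}0.png",d["img"][:,:,::-1]);print(n,d["T"].round(3).tolist(),d["intrinsics"].round(1).tolist())
E
```

```text
pics
{'clock': 0.0, 'joints': array([ 1.13138374e+00,  1.24486492e-01,  1.65164624e+00, -2.18420971e-05,
        1.36750299e+00, -8.26291485e-02]), 'joint_velocities': array([-0.00029764,  0.00128193,  0.00123553,  0.00046291,  0.00070516,
        0.00037273]), 'joint_efforts': array([ 5.31043770e-04, -4.17598844e+01, -3.59937215e+01,  7.75779085e-02,
        4.92821017e-02, -1.43619436e-04]), 'eef_pos': array([0.22681921, 0.60851238, 0.23541547]), 'ee_rot': array([-3.13955480e+00, -1.47313951e-04,  2.78481349e+00]), 'wrist_force': array([-0.39082616, -0.4150852 , -1.03600121]), 'torque': array([-0.01747202, -0.02917376,  0.04446957]), 'grasp_force': 0.0, 'opening': 0.0954597201663258}
scene [[0.755, 0.548, -0.36, 1.059], [0.656, -0.632, 0.412, -0.588], [-0.002, -0.547, -0.837, 1.128], [0.0, 0.0, 0.0, 1.0]] [[525.1, 0.0, 285.5], [0.0, 525.1, 211.3], [0.0, 0.0, 1.0]]
top [[0.014, -0.995, 0.102, 0.527], [-1.0, -0.011, 0.024, -0.083], [-0.023, -0.102, -0.995, 1.08], [0.0, 0.0, 0.0, 1.0]] [[449.7, 0.0, 279.2], [0.0, 449.7, 212.9], [0.0, 0.0, 1.0]]
```

View pics/scene0.png

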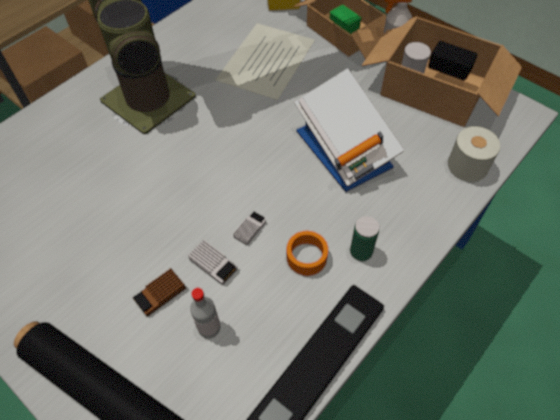

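View pics/top0.png

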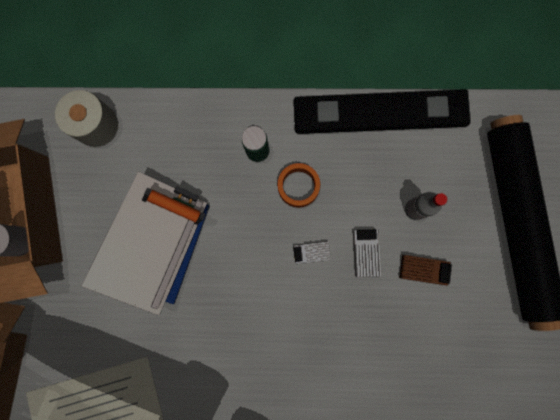

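Scene and top views: three look-alikes in the top view. These are brown unit (425,269), small grey unit (312,252) and larger grey unit (367,252). I choose the larger grey one, with its plug at (367,234). The cradle is at (145,240), with the orange bar at (173,205) and the fence along its right side at (175,255).

```bash
cat > h.py <<'E'
import numpy as np,cv2
def cloud(d,c0=None):
    K=d["intrinsics"];z=d["range_z"];v,u=np.mgrid[:z.shape[0],:z.shape[1]]
    P=np.stack([(u-K[0,2])/K[0,0]*z,(v-K[1,2])/K[1,1]*z,z],-1)
    T=d["T"];return P@T[:3,:3].T+T[:3,3]
def ray(d,u,v,n,c):   # ray onto plane n.p=c
    K=d["intrinsics"];T=d["T"];r=T[:3,:3]@np.array([(u-K[0,2])/K[0,0],(v-K[1,2])/K[1,1],1])
    o=T[:3,3];return o+r*(c-n@o)/(n@r)
E
python3 - <<'E'
import numpy as np,cv2
from h import *
t=dict(np.load("top.npz"));s=dict(np.load("scene.npz"))
for nm,d,poly in(("top",t,[(140,200),(170,225),(145,290),(95,250)]),("scene",s,[(345,85),(385,130),(345,150),(310,110)])):
    P=cloud(d);m=np.zeros(P.shape[:2],np.uint8);cv2.fillPoly(m,[np.array(poly)],1)
    Q=P[(m>0)&(d["range_z"]>0)];c=Q.mean(0);n=np.linalg.svd(Q-c,full_matrices=False)[2][2];n*=np.sign(n[2])
    k=abs((Q-c)@n)<.004;Q=Q[k];c=Q.mean(0);n=np.linalg.svd(Q-c,full_matrices=False)[2][2];n*=np.sign(n[2])
    print(nm,len(Q),"c",c.round(4),"n",n.round(4),"off",(n@c).round(4),"rms",((Q-c)@n).std().round(4),"tilt",np.degrees(np.arccos(n[2])))
# unit
d=t;P=cloud(d)
sub=P[225:282,348:390];b=np.abs(sub[...,2]-.03)<.008
print("heights",np.percentile(P[225:282,340:400][...,2],[5,25,50,75,95]).round(3))
print("unit mask px",b.sum()); pts=np.argwhere(b)[:,::-1].astype(np.float32)+[348,225]
W=sub[b];r=cv2.minAreaRect((W[:,:2]*1000).astype(np.float32));print("rect mm",r, "z",np.median(W[:,2]))
for nm,d,(x0,y0,x1,y1) in(("top",t,(80,165,215,315)),("scene",s,(290,65,410,195)),("topu",t,(285,215,460,290))):
    im=cv2.resize(d["img"][y0:y1,x0:x1,::-1],None,fx=4,fy=4,interpolation=cv2.INTER_CUBIC)
    cv2.imwrite(f"pics/c_{nm}.png",np.clip(im*1.5,0,255).astype(np.uint8))
a=[cv2.imread(f"pics/c_{x}.png") for x in("top","scene")];h=600
print([x.shape for x in a])
E
```

```text
top 2640 c [0.5564 0.2431 0.1059] n [ 0.1194 -0.3676  0.9223] off 0.0748 rms 0.0015 tilt 22.735356649991928
scene 1896 c [0.5438 0.2405 0.1064] n [ 0.099  -0.3884  0.9162] off 0.0579 rms 0.0019 tilt 23.627772173932915
heights [-0.003 -0.     0.002  0.022  0.032]
unit mask px 848
rect mm ((545.5226440429688, -263.65484619140625), (109.14091491699219, 55.84119415283203), 2.987276315689087) z 0.029074227036705147
[(600, 540, 3), (520, 480, 3)]
```

View pics/c_top.png

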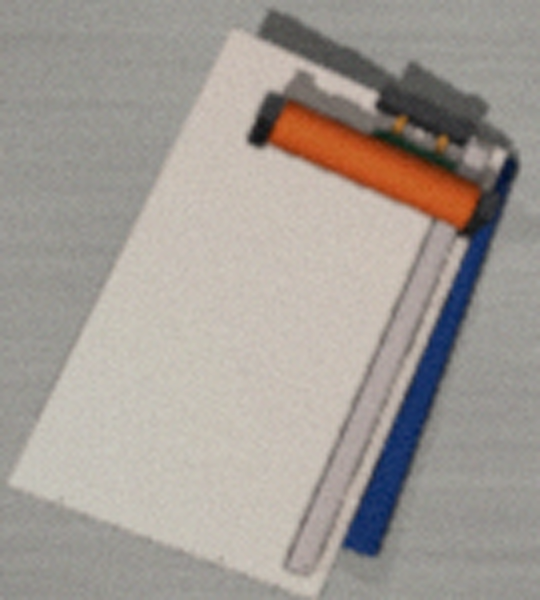

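View pics/c_topu.png

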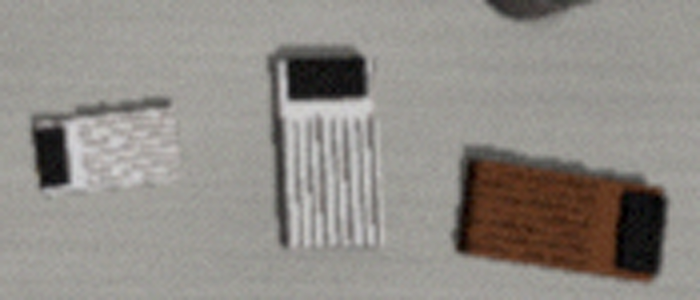

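View pics/c_scene.png

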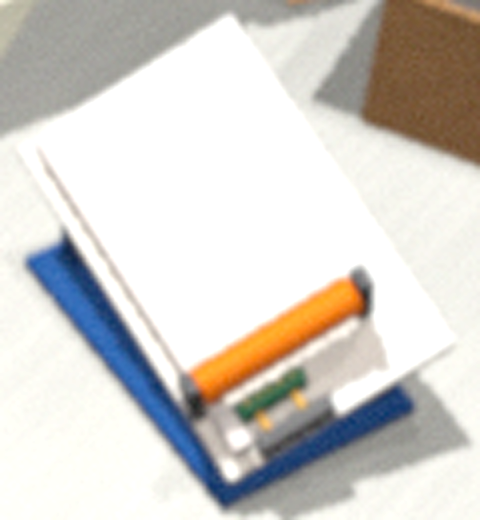

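The crops confirm the choice. The larger grey finned unit is at top px (367,252) with its plug towards world +x. The plate corners in the top view are (139,172), (82,287) and (160,314), with the fence at (173,265) and the foot and bar at about (180,200).

```bash
cat >> h.py <<'E'
from scipy.spatial.transform import Rotation as Ro
def move(p,R):
    from bench import robot
    o=robot.get_obs();Rc=Ro.from_euler('xyz',o["ee_rot"])
    print("t",round(o["clock"],2),"pos",o["eef_pos"].round(4),"j",o["joints"].round(2),"f",o["wrist_force"].round(1),"open",round(o["opening"],4),"g",round(o["grasp_force"],1))
    print("translation mm (tool)",(Rc.inv().apply(p-o["eef_pos"])*1000).round(1),"twist deg",np.degrees((Rc.inv()*R).as_rotvec()).round(2))
E
python3 - <<'E'
from h import *
t=dict(np.load("top.npz"));s=dict(np.load("scene.npz"))
def Pm(d): return d["intrinsics"]@np.linalg.inv(d["T"])[:3]
A=np.array([(138.75,172.5),(82.5,286.75),(160,314.5)]).T;B=np.array([(403.75,151.25),(347.5,68.25),(295,102.5)]).T
X=cv2.triangulatePoints(Pm(t),Pm(s),A,B);X=(X[:3]/X[3]).T
M=np.array([(-.03,-.145,0),(.245,-.145,0),(.245,.025,0)])
print(X.round(4),np.linalg.norm(X[1]-X[0]),np.linalg.norm(X[2]-X[1]))
R,r=Ro.align_vectors(M*0+X-X.mean(0),M-M.mean(0));print("kabsch rot",R.as_matrix().round(3).tolist(),r)
# yaw with known tilt
best=R.as_euler('ZYX',degrees=True);print("ZYX",best)
R2=Ro.from_euler('ZYX',[best[0],-14,-19],degrees=True);tr=X.mean(0)-R2.apply(M.mean(0));print("origin",tr.round(4),"res",(X-R2.apply(M)-tr).round(4))
np.savez("plate.npz",R=R2.as_matrix(),t=tr)
# checks: depth cloud in plate frame
for nm,d in(("top",t),("scene",s)):
    Q=R2.inv().apply((cloud(d)-tr).reshape(-1,3));rgb=d["img"].reshape(-1,3).astype(int);ok=d["range_z"].ravel()>0
    q=Q[ok&(Q[:,0]>.08)&(Q[:,0]<.23)&(Q[:,1]>-.13)&(Q[:,1]<-.03)];print(nm,"plate z",np.median(q[:,2]).round(4),"slopes",np.linalg.lstsq(np.c_[q[:,:2],np.ones(len(q))],q[:,2],rcond=None)[0].round(4))
    o=ok&(rgb[:,0]>120)&(rgb[:,2]<60)&(rgb[:,0]>1.5*rgb[:,1])&(abs(Q[:,0])<.08)&(Q[:,1]>-.13)&(Q[:,1]<.05);print(" bar",o.sum(),np.percentile(Q[o],[2,50,98],axis=0).round(4).tolist())
    f=ok&(Q[:,0]>.05)&(Q[:,0]<.22)&(abs(Q[:,1])<.03)&(abs(Q[:,2]-.018)<.006);print(" fence",f.sum(),np.percentile(Q[f,1],[5,50,95]).round(4), np.polyfit(Q[f,0],Q[f,1],1).round(4))
    W=cloud(d).reshape(-1,3);u=ok&(abs(W[:,0]-.545)<.08)&(abs(W[:,1]+.264)<.045)&(W[:,2]>.02)&(W[:,2]<.045);print(" unit",u.sum(),cv2.minAreaRect((W[u,:2]*1000).astype(np.float32)),np.median(W[u,2]))
Rt=Ro.from_euler('xyz',[np.pi,0,np.radians(183)])
move(np.array([.545,-.264,.13]),Rt)
E
```

```text
[[0.7178 0.2604 0.0859]
 [0.4664 0.3403 0.1603]
 [0.4065 0.1948 0.1043]] 0.2740660529595458 0.1670348145639626
kabsch rot [[-0.918, -0.372, 0.139], [0.291, -0.867, -0.405], [0.271, -0.331, 0.904]] 0.0035932310107381752
ZYX [162.4298446  -15.71925061 -20.12404507]
origin [0.6402 0.1427 0.0518] res [[-0.0025 -0.0008 -0.0045]
 [ 0.0005 -0.0014  0.0034]
 [ 0.0019  0.0022  0.0011]]
top plate z 0.0018 slopes [ 0.0017 -0.016   0.0002]
 bar 339 [[0.0207, -0.0955, 0.0477], [0.0279, -0.0447, 0.054], [0.0344, 0.0085, 0.0588]]
 fence 519 [-0.0009  0.0056  0.0121] [-0.0099  0.0069]
 unit 1023 ((545.206787109375, -263.77984619140625), (109.45704650878906, 56.09076690673828), 2.416384220123291) 0.02814145043123384
scene plate z 0.0014 slopes [ 0.0039 -0.016  -0.0005]
 bar 364 [[0.0128, -0.0964, 0.0478], [0.0217, -0.0433, 0.0534], [0.0327, 0.0113, 0.0595]]
 fence 330 [0.0007 0.007  0.0133] [-0.0083  0.0081]
 unit 920 ((543.1698608398438, -264.7070617675781), (111.59193420410156, 55.993927001953125), 2.3427019119262695) 0.027902113952695595
t 0.1 pos [0.2268 0.6086 0.2355] j [ 1.13  0.12  1.65  0.    1.37 -0.08] f [ 0.   0.5 -0.8] open 0.095 g 0.0
translation mm (tool) [-602.9 -706.3  106.8] twist deg [ -0.1   -0.03 -23.44]
```

```bash
R='[[0,0,0],[0,0,0],[0,0,0],[0,0,0],[0,0,0]]'
python3 -m jog '{"twist":[[0,0,0],[0,0,0],[0,0,0],[0,0,0],[0,0,0]],"translation":[[-30,-35,0],[-30,-35,0],[-30,-35,0],[-30,-35,0],[-30,-35,0]],"jaw":[1,1,1,1,1]}'
python3 -m jog '{"twist":[[0,0,0],[0,0,0],[0,0,0],[0,0,0],[0,0,0]],"translation":[[-30,-35,0],[-30,-35,0],[-30,-35,0],[-30,-35,0],[-30,-35,0]],"jaw":[1,1,1,1,1]}'
python3 -m jog '{"twist":[[0,0,0],[0,0,0],[0,0,0],[0,0,0],[0,0,0]],"translation":[[-30,-35,0],[-30,-35,0],[-30,-35,0],[-30,-35,0],[-30,-35,0]],"jaw":[1,1,1,1,1]}'
python3 -m jog '{"twist":[[0,0,-8],[0,0,-8],[0,0,-7],[0,0,0],[0,0,0]],"translation":[[0,0,0],[0,0,0],[0,0,0],[0,0,0],[0,0,0]],"jaw":[1,1,1,1,1]}'
python3 - <<'E'
from h import *
t=dict(np.load("top.npz"));s=dict(np.load("scene.npz"))
R=Ro.from_euler('ZYX',[161.9,-14,-19.6],degrees=True)
M=np.array([(-.03,-.145,0),(.245,-.145,0),(.245,.025,0)]);X=np.array([[.7178,.2604,.0859],[.4664,.3403,.1603],[.4065,.1948,.1043]])
tr=X.mean(0)-R.apply(M.mean(0))
for k in range(2):
  D=[]
  for d in(t,s):
    rgb=d["img"].reshape(-1,3).astype(int);ok=d["range_z"].ravel()>0
    Q=R.inv().apply((cloud(d)-tr).reshape(-1,3))
    q=Q[ok&(Q[:,0]>.08)&(Q[:,0]<.23)&(Q[:,1]>-.13)&(Q[:,1]<-.03)];z=np.median(q[:,2])
    f=ok&(Q[:,0]>.05)&(Q[:,0]<.22)&(abs(Q[:,1])<.03)&(abs(Q[:,2]-.018)<.004)
    o=ok&(rgb[:,0]>120)&(rgb[:,2]<60)&(rgb[:,0]>1.5*rgb[:,1])&(abs(Q[:,0])<.08)&(Q[:,1]>-.13)&(Q[:,1]<.05)
    bx=np.percentile(Q[o],[2,98],axis=0)
    print(z.round(4),np.linalg.lstsq(np.c_[q[:,:2],np.ones(len(q))],q[:,2],rcond=None)[0].round(4),"fence",np.median(Q[f,1]).round(4),np.polyfit(Q[f,0],Q[f,1],1).round(4),"bar x",np.median(Q[o,0]).round(4),"y",bx[:,1].mean().round(4));D.append([0,0,z])
  tr=tr+R.apply(np.mean(D,0))
np.savez("plate.npz",R=R.as_matrix(),t=tr);print(tr)
move(np.array([.5445,-.264,.13]),Ro.from_euler('xyz',[np.pi,0,np.radians(182.6)]))
E
```

```text
clock: 0.6
eef_pos: [0.3065, 0.3908, 0.236]
ee_rot: [-3.141, -0.0, 2.785]
wrist_force: [-0.2, 0.2, -0.1]
opening: 0.0949
grasp_force: 0.0
clock: 1.1
eef_pos: [0.3859, 0.1745, 0.2364]
ee_rot: [3.141, 0.0, 2.785]
wrist_force: [1.1, 0.0, -0.5]
opening: 0.0953
grasp_force: 0.0
clock: 1.6
eef_pos: [0.4654, -0.042, 0.2364]
ee_rot: [3.141, -0.0, 2.784]
wrist_force: [0.2, 1.4, -0.3]
opening: 0.0953
grasp_force: 0.0
clock: 2.1
eef_pos: [0.4651, -0.04, 0.2363]
ee_rot: [3.141, -0.001, -3.099]
wrist_force: [0.2, 0.3, 0.3]
opening: 0.0945
grasp_force: 0.0
0.0019 [ 0.0049 -0.0032  0.0009] fence 0.0051 [-0.0037  0.0057] bar x 0.0274 y -0.0453
0.0014 [ 0.0072 -0.0028  0.0001] fence 0.0068 [-0.0046  0.0073] bar x 0.0211 y -0.0444
0.0002 [ 0.0049 -0.0032 -0.0008] fence 0.0054 [-0.0031  0.0058] bar x 0.0274 y -0.0453
-0.0002 [ 0.0072 -0.0028 -0.0015] fence 0.0064 [-0.004   0.0071] bar x 0.0211 y -0.0444
[0.63916909 0.14142959 0.0525001 ]
t 2.1 pos [ 0.4651 -0.04    0.2363] j [-0.2  -0.3   2.04 -0.    1.39 -1.81] f [0.2 0.3 0.3] open 0.0945 g 0.0
translation mm (tool) [ -69.9 -227.2  106.2] twist deg [ 0.01 -0.03 -0.19]
```

```bash
python3 -m jog '{"twist":[[0,0,0],[0,0,0],[0,0,0],[0,0,0],[0,0,0]],"translation":[[-14,-45,0],[-14,-45,0],[-14,-45,0],[-14,-46,0],[-14,-46,0]],"jaw":[1,1,1,1,1]}'
python3 -m jog '{"twist":[[0,0,0],[0,0,0],[0,0,0],[0,0,0],[0,0,0]],"translation":[[0,0,35],[0,0,35],[0,0,36],[0,0,0],[0,0,0]],"jaw":[1,1,1,1,1]}'
python3 - <<'E'
from h import *
from bench import robot
move(np.array([.5445,-.264,.028]),Ro.from_euler('xyz',[np.pi,0,np.radians(182.6)]))
o=robot.get_obs();d=robot.get_image("wrist")
cv2.imwrite("pics/w1.png",d["img"][:,:,::-1])
T=np.eye(4);T[:3,:3]=Ro.from_euler('xyz',o["ee_rot"]).as_matrix();T[:3,3]=o["eef_pos"]
d["T"]=T@d["T_tool_cam"];W=cloud(d).reshape(-1,3);u=(d["range_z"].ravel()>0)&(abs(W[:,0]-.545)<.08)&(abs(W[:,1]+.264)<.04)&(W[:,2]>.022)&(W[:,2]<.045)
print(u.sum(),cv2.minAreaRect((W[u,:2]*1000).astype(np.float32)),np.median(W[u,2]))
E
```

```text
clock: 2.6
eef_pos: [0.5458, -0.2653, 0.2365]
ee_rot: [3.141, 0.0, -3.099]
wrist_force: [0.8, 0.3, 0.1]
opening: 0.0949
grasp_force: 0.0
clock: 3.1
eef_pos: [0.5452, -0.2634, 0.1305]
ee_rot: [3.141, -0.001, -3.098]
wrist_force: [0.5, 0.0, 0.9]
opening: 0.0953
grasp_force: 0.0
t 3.1 pos [ 0.5452 -0.2634  0.1305] j [-0.54  0.12  1.84 -0.    1.18 -2.15] f [0.5 0.  0.9] open 0.0953 g 0.0
translation mm (tool) [  0.6  -0.6 102.5] twist deg [ 0.04 -0.07 -0.08]
4784 ((543.3106689453125, -263.9653625488281), (108.82337188720703, 54.16318893432617), 2.644097089767456) 0.029877634794085325
```

View pics/w1.png

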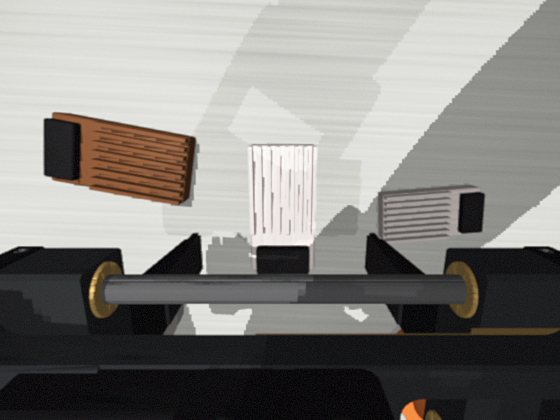

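The wrist view shows the grey unit at (282,200), centred between the fingers at (195,260) and (370,260). The brown and small units are well clear. Descending to grip.

```bash
python3 -m jog '{"twist":[[0,0,0],[0,0,0],[0,0,0],[0,0,0],[0,0,0]],"translation":[[0,0,30],[0,0,30],[0,0,25],[0,0,17],[0,0,0]],"jaw":[1,1,1,1,1]}'
python3 -m jog '{"twist":[[0,0,0],[0,0,0],[0,0,0],[0,0,0],[0,0,0]],"translation":[[0,0,0],[0,0,0],[0,0,0],[0,0,0],[0,0,0]],"jaw":[-1,-1,-1,-1,-1]}' 25
python3 -m jog '{"twist":[[0,0,0],[0,0,0],[0,0,0],[0,0,0],[0,0,0]],"translation":[[0,0,0],[0,0,0],[0,0,-10],[0,0,-20],[0,0,-40]],"jaw":[-1,-1,-1,-1,-1]}'
```

```text
clock: 3.65
eef_pos: [0.545, -0.2633, 0.028]
ee_rot: [3.141, -0.002, -3.097]
wrist_force: [-0.6, 0.4, -0.6]
opening: 0.0952
grasp_force: 0.0
clock: 4.15
eef_pos: [0.5457, -0.2639, 0.0293]
ee_rot: [-3.141, 0.001, -3.097]
wrist_force: [-0.7, 0.4, -0.2]
opening: 0.0603
grasp_force: 0.0
clock: 4.65
eef_pos: [0.5419, -0.2616, 0.0944]
ee_rot: [3.136, -0.009, -3.097]
wrist_force: [0.4, -0.8, -5.3]
opening: 0.056
grasp_force: 25.0
```

```bash
python3 -m jog '{"twist":[[0,0,0],[0,0,0],[0,0,0],[0,0,0],[0,0,0]],"translation":[[0,0,-40],[0,0,-48],[0,0,-48],[0,0,-48],[0,0,0]],"jaw":[-1,-1,-1,-1,-1]}'
cat >> h.py <<'E'
_z=np.load("plate.npz");Rp=Ro.from_matrix(_z["R"]);tp=_z["t"];RT=Rp*Ro.from_euler('x',180,degrees=True)
def pm(x,y,z): move(tp+Rp.apply(np.array([x,y,z])/1000),RT)
def where():
    from bench import robot
    o=robot.get_obs();print("TCP plate mm",(Rp.inv().apply(o["eef_pos"]-tp)*1000).round(1),"force plate",Rp.inv().apply(o["wrist_force"]).round(2))
E
python3 -c "
from h import *
pm(150,-70,160)"
```

```text
clock: 5.15
eef_pos: [0.5481, -0.2653, 0.2922]
ee_rot: [-3.133, 0.012, -3.097]
wrist_force: [1.6, -0.7, -2.6]
opening: 0.0558
grasp_force: 25.0
t 5.15 pos [ 0.5481 -0.2653  0.2922] j [-0.54 -0.    1.69 -0.    1.44 -2.15] f [ 1.6 -0.7 -2.6] open 0.0558 g 25.0
translation mm (tool) [-16.3 450.5  30.9] twist deg [-22.14  11.    22.86]
```

```bash
python3 -m jog '{"twist":[[0,0,0],[0,0,0],[0,0,0],[0,0,0],[0,0,0]],"translation":[[-1,25,0],[-1,45,0],[-2,45,0],[-2,45,0],[-2,45,0]],"jaw":[-1,-1,-1,-1,-1]}'
python3 -m jog '{"twist":[[0,0,0],[0,0,0],[0,0,0],[0,0,0],[0,0,0]],"translation":[[-2,45,0],[-2,45,0],[-2,45,0],[-2,45,0],[0,25,0]],"jaw":[-1,-1,-1,-1,-1]}'
python3 -m jog '{"twist":[[-4.4,2.2,4.6],[-4.4,2.2,4.6],[-4.4,2.2,4.6],[-4.4,2.2,4.6],[-4.5,2.2,4.5]],"translation":[[0,0,0],[0,0,0],[0,0,0],[0,0,0],[0,0,0]],"jaw":[-1,-1,-1,-1,-1]}'
python3 -c "
from h import *
pm(150,-70,60)"
```

```text
clock: 5.65
eef_pos: [0.5429, -0.0567, 0.2802]
ee_rot: [3.141, -0.003, -3.098]
wrist_force: [0.9, 0.7, -4.9]
opening: 0.0559
grasp_force: 25.0
clock: 6.15
eef_pos: [0.5415, 0.1495, 0.2801]
ee_rot: [3.141, -0.004, -3.094]
wrist_force: [-0.4, -0.3, -4.4]
opening: 0.0558
grasp_force: 25.0
clock: 6.65
eef_pos: [0.5424, 0.1464, 0.2805]
ee_rot: [2.796, -0.263, 2.822]
wrist_force: [0.1, 0.7, -5.4]
opening: 0.0556
grasp_force: 25.0
t 6.65 pos [0.5424 0.1464 0.2805] j [-0.03 -0.05  1.79  0.41  1.55 -1.27] f [ 0.1  0.7 -5.4] open 0.0556 g 25.0
translation mm (tool) [  2.   26.7 135.7] twist deg [ 0.22 -0.97 -0.54]
```

```bash
python3 -m jog '{"twist":[[0,-1,-0.5],[0,0,0],[0,0,0],[0,0,0],[0,0,0]],"translation":[[2,26,0],[0,0,45],[0,0,45],[0,0,35],[0,0,10]],"jaw":[-1,-1,-1,-1,-1]}'
python3 -m jog '{"twist":[[0,0,0],[0,0,0]],"translation":[[0,0,0],[0,0,0]],"jaw":[-1,-1]}'
python3 - <<'E'
from h import *
from bench import robot
pm(150,-70,29);where()
o=robot.get_obs();d=robot.get_image("scene")
x0,y0=270,50;cv2.imwrite("pics/s2.png",cv2.resize(d["img"][y0:y0+150,x0:x0+180,::-1],None,fx=4,fy=4))
E
```

```text
clock: 7.15
eef_pos: [0.5317, 0.2226, 0.1611]
ee_rot: [2.803, -0.249, 2.828]
wrist_force: [-0.3, -0.8, -5.5]
opening: 0.0562
grasp_force: 25.0
clock: 7.35
eef_pos: [0.5374, 0.2222, 0.1695]
ee_rot: [2.796, -0.237, 2.828]
wrist_force: [0.4, -0.5, -4.4]
opening: 0.056
grasp_force: 25.0
t 7.35 pos [0.5374 0.2222 0.1695] j [ 0.11  0.04  1.9   0.43  1.3  -1.24] f [ 0.4 -0.5 -4.4] open 0.056 g 25.0
translation mm (tool) [ 3.7 -0.9 35. ] twist deg [0.2  0.35 0.24]
TCP plate mm [146.5 -70.8  64. ] force plate [-1.62  1.69 -3.74]
```

View pics/s2.png

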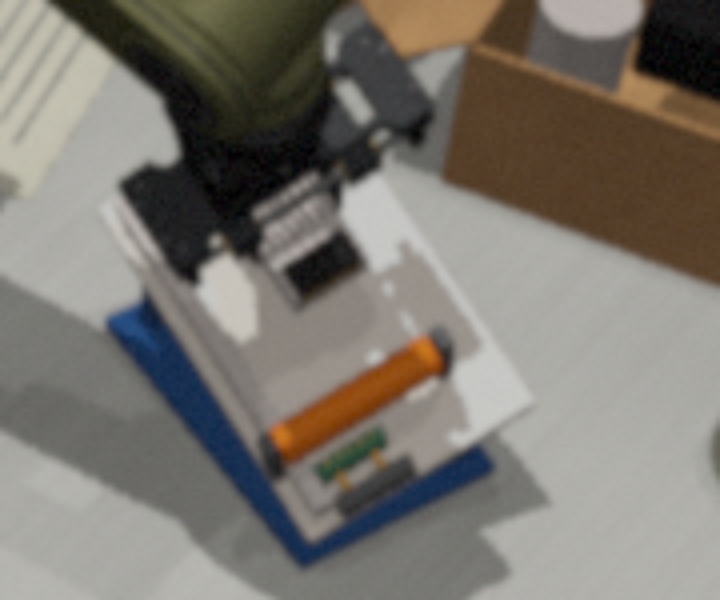

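The unit hangs over the plate's upper part, with its plug at (325,262) facing the orange bar at (360,400). Descending in small steps by feel.

```bash
python3 -m jog '{"twist":[[0.2,0.3,0.2],[0,0,0],[0,0,0],[0,0,0],[0,0,0]],"translation":[[4,-1,8],[0,0,10],[0,0,6],[0,0,4],[0,0,0]],"jaw":[-1,-1,-1,-1,-1]}'
python3 -m jog '{"twist":[[0,0,0],[0,0,0],[0,0,0],[0,0,0]],"translation":[[0,0,1],[0,0,1],[0,0,1],[0,0,0]],"jaw":[-1,-1,-1,-1]}'
python3 -c "
from h import *
pm(150,-70,29);where()"
```

```text
clock: 7.9
eef_pos: [0.5286, 0.2339, 0.1422]
ee_rot: [2.801, -0.247, 2.826]
wrist_force: [-0.2, -0.1, -4.4]
opening: 0.0559
grasp_force: 25.0
clock: 8.3
eef_pos: [0.529, 0.2349, 0.1405]
ee_rot: [2.8, -0.245, 2.826]
wrist_force: [-0.2, -1.4, -3.8]
opening: 0.056
grasp_force: 25.0
t 8.3 pos [0.529  0.2349 0.1405] j [ 0.13  0.06  1.92  0.44  1.25 -1.24] f [-0.2 -1.4 -3.8] open 0.056 g 25.0
translation mm (tool) [-1.1  0.7  2.7] twist deg [-0.03 -0.05  0.01]
TCP plate mm [151.1 -69.3  31.7] force plate [-1.16  2.53 -2.99]
```

```bash
for i in 1 2 3; do python3 -m jog '{"twist":[[0,0,0],[0,0,0]],"translation":[[0,0,0.7],[0,0,0]],"jaw":[-1,-1]}' >/dev/null; python3 -c "
from h import *
where()"; done
```

```text
TCP plate mm [151.1 -69.2  30.9] force plate [-1.67  1.73 -3.55]
TCP plate mm [151.2 -69.2  30.2] force plate [-0.53  2.05 -3.79]
TCP plate mm [151.1 -69.2  29.5] force plate [-0.91  1.01 -5.12]
```

```bash
python3 -m jog '{"twist":[[0,0,0],[0,0,0]],"translation":[[0,0,0.8],[0,0,0]],"jaw":[-1,-1]}'>/dev/null; python3 -c "from h import *;where()"
python3 -m jog '{"twist":[[0,0,0],[0,0,0]],"translation":[[0,0,0.8],[0,0,0]],"jaw":[-1,-1]}'>/dev/null; python3 -c "from h import *;where()"
```

```text
TCP plate mm [151.  -69.4  29. ] force plate [-0.61  1.69 -3.67]
TCP plate mm [150.7 -69.8  28.9] force plate [-1.09  1.67  0.7 ]
```

```bash
python3 -m jog '{"twist":[[0,0,0],[0,0,0]],"translation":[[0,0,0.6],[0,0,0]],"jaw":[-1,-1]}'>/dev/null; python3 -c "from h import *;where()"
```

```text
TCP plate mm [150.5 -70.1  28.8] force plate [-0.69  0.98  5.98]
```

Set down, with about 10 N contact. Releasing and lifting away quickly.

```bash
python3 -m jog '{"twist":[[0,0,0],[0,0,0],[0,0,0],[0,0,0],[0,0,0]],"translation":[[0,0,0],[0,0,-40],[0,0,-40],[0,0,-20],[0,0,0]],"jaw":[1,1,1,1,1]}'
python3 -m jog '{"twist":[[0,0,0],[0,0,0],[0,0,0],[0,0,0],[0,0,0]],"translation":[[0,0,0],[0,0,0],[0,0,0],[0,0,0],[0,0,0]],"jaw":[1,1,1,1,1]}' >/dev/null
python3 - <<'E'
from h import *
from bench import robot
where()
o=robot.get_obs();d=robot.get_image("scene");np.savez("s3.npz",**d)
x0,y0=270,50;cv2.imwrite("pics/s3.png",cv2.resize(d["img"][y0:y0+150,x0:x0+180,::-1],None,fx=4,fy=4))
E
```

```text
clock: 10.0
eef_pos: [0.5417, 0.1976, 0.2315]
ee_rot: [2.797, -0.24, 2.826]
wrist_force: [-1.2, -0.3, -0.2]
opening: 0.0899
grasp_force: 0.0
TCP plate mm [151.3 -69.1 126.5] force plate [0.57 0.17 0.54]
```

View pics/s3.png

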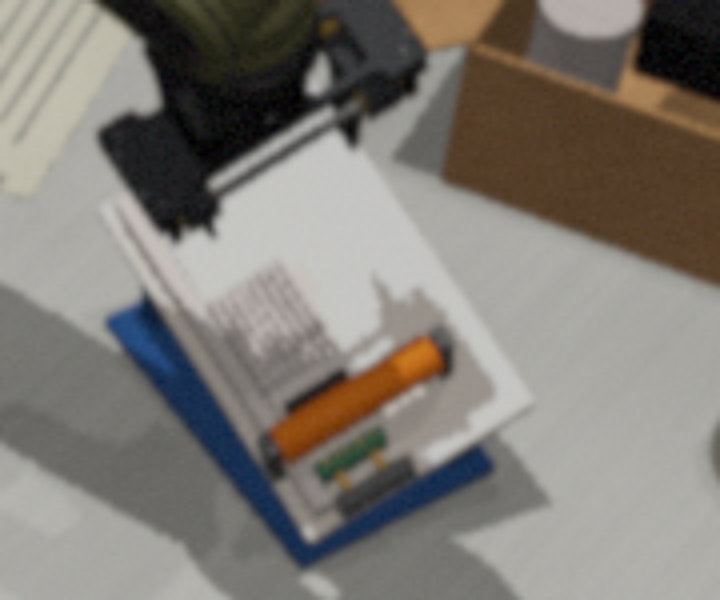

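The unit rests at the bar, with its plug at (315,390) and its body at (270,310), along the fence. Measuring its end and alignment from depth.

```bash
python3 - <<'E'
from h import *
d=dict(np.load("s3.npz"));Q=Rp.inv().apply((cloud(d)-tp).reshape(-1,3))*1000
u=(abs(Q[:,2]-30)<5)&(Q[:,0]>42)&(Q[:,0]<180)&(Q[:,1]<12)&(Q[:,1]>-110)
print(u.sum(),cv2.minAreaRect(Q[u,:2].astype(np.float32)),np.percentile(Q[u],[1,50,99],axis=0).round(1).tolist())
pm(165,-28,60)
E
python3 -m jog '{"twist":[[0,0,0],[0,0,0],[0,0,0],[0,0,0],[0,0,0]],"translation":[[10,-20,0],[5,-21,0],[0,0,0],[0,0,0],[0,0,0]],"jaw":[-1,-1,-1,-1,-1]}'
python3 -m jog '{"twist":[[0,0,0],[0,0,0],[0,0,0],[0,0,0],[0,0,0]],"translation":[[0,0,0],[0,0,0],[0,0,0],[0,0,0],[0,0,0]],"jaw":[-1,-1,-1,-1,-1]}'
python3 -c "
from h import *
pm(165,-28,32);where()"
```

```text
352 ((89.47181701660156, -28.133525848388672), (94.37423706054688, 54.58311462402344), 0.2015727162361145) [[42.6, -55.1, 25.1], [92.6, -29.8, 29.0], [136.4, -1.5, 34.6]]
t 10.55 pos [0.5396 0.1978 0.2274] j [ 0.07 -0.01  1.85  0.41  1.42 -1.23] f [-1.1  0.1 -0.1] open 0.0953 g 0.0
translation mm (tool) [ 13.7 -41.1  66.8] twist deg [-0.06 -0.1   0.  ]
clock: 11.05
eef_pos: [0.5114, 0.1669, 0.2188]
ee_rot: [2.799, -0.244, 2.826]
wrist_force: [-0.1, 0.6, 0.7]
opening: 0.0601
grasp_force: 0.0
clock: 11.55
eef_pos: [0.5109, 0.1666, 0.2183]
ee_rot: [2.8, -0.245, 2.826]
wrist_force: [0.3, -0.4, -0.3]
opening: 0.0202
grasp_force: 0.0
t 11.55 pos [0.5109 0.1666 0.2183] j [ 0.01 -0.08  1.93  0.41  1.42 -1.29] f [ 0.3 -0.4 -0.3] open 0.0202 g 0.0
translation mm (tool) [-1.1 -0.3 95.3] twist deg [-0.04 -0.06  0.02]
TCP plate mm [166.  -28.4 127.3] force plate [-0.45  0.32 -0.12]
```

```bash
python3 -m jog '{"twist":[[0,0,0],[0,0,0],[0,0,0],[0,0,0],[0,0,0]],"translation":[[0,0,35],[0,0,35],[0,0,18],[0,0,9],[0,0,0]],"jaw":[-1,-1,-1,-1,-1]}'>/dev/null
python3 -c "
from h import *
where()"
python3 -m jog '{"twist":[[0,0,0],[0,0,0],[0,0,0],[0,0,0],[0,0,0]],"translation":[[-3,0,0],[-3,0,0],[-2,0,0],[0,0,0],[0,0,0]],"jaw":[-1,-1,-1,-1,-1]}' 
python3 -c "
from h import *
where()"
```

```text
TCP plate mm [166.7 -27.8  29.2] force plate [-0.3  -0.63  0.07]
clock: 12.55
eef_pos: [0.5075, 0.2017, 0.1281]
ee_rot: [2.8, -0.245, 2.826]
wrist_force: [0.2, -0.3, -0.4]
opening: 0.0005
grasp_force: 0.0
TCP plate mm [157.8 -28.4  30.8] force plate [-0.41  0.32 -0.21]
```

```bash
python3 -m jog '{"twist":[[0,0,0],[0,0,0],[0,0,0],[0,0,0],[0,0,0]],"translation":[[-1,0,0],[-1,0,0],[-1,0,0],[-1,0,0],[0,0,0]],"jaw":[-1,-1,-1,-1,-1]}' >/dev/null
python3 -c "from h import *;where()"
python3 -m jog '{"twist":[[0,0,0],[0,0,0],[0,0,0],[0,0,0]],"translation":[[-1,0,0],[-1,0,0],[0,0,0],[0,0,0]],"jaw":[-1,-1,-1,-1]}' >/dev/null
python3 -c "from h import *;where()"
python3 -m jog '{"twist":[[0,0,0],[0,0,0],[0,0,0]],"translation":[[-1,0,0],[0,0,0],[0,0,0]],"jaw":[-1,-1,-1]}' >/dev/null
python3 -c "from h import *;where()"
```

```text
TCP plate mm [154.  -28.2  30.4] force plate [-0.11 -0.12 -0.37]
TCP plate mm [152.1 -28.2  30.4] force plate [ 0.61  0.51 -0.12]
TCP plate mm [151.1 -28.3  30.4] force plate [-0.38 -1.14 -0.46]
```

```bash
python3 -m jog '{"twist":[[0,0,0],[0,0,0],[0,0,0]],"translation":[[-1,0,0],[0,0,0],[0,0,0]],"jaw":[-1,-1,-1]}' >/dev/null
python3 -c "from h import *;where()"
python3 -m jog '{"twist":[[0,0,0],[0,0,0],[0,0,0]],"translation":[[-1,0,0],[0,0,0],[0,0,0]],"jaw":[-1,-1,-1]}' >/dev/null
python3 -c "from h import *;where()"
python3 -m jog '{"twist":[[0,0,0],[0,0,0],[0,0,0]],"translation":[[-1,0,0],[0,0,0],[0,0,0]],"jaw":[-1,-1,-1]}' >/dev/null
python3 -c "from h import *;where()"
```

```text
TCP plate mm [150.1 -28.2  30.4] force plate [0.62 0.16 0.06]
TCP plate mm [149.1 -28.2  30.3] force plate [ 0.25 -0.49  1.12]
TCP plate mm [148.7 -28.2  30.2] force plate [3.77 0.05 0.88]
```

```bash
python3 -m jog '{"twist":[[0,0,0],[0,0,0],[0,0,0]],"translation":[[-1,0,0],[0,0,0],[0,0,0]],"jaw":[-1,-1,-1]}' >/dev/null
python3 -c "from h import *;where()"
python3 -m jog '{"twist":[[0,0,0],[0,0,0],[0,0,0]],"translation":[[-1,0,0],[0,0,0],[0,0,0]],"jaw":[-1,-1,-1]}' >/dev/null
python3 -c "from h import *;where()"
python3 -m jog '{"twist":[[0,0,0],[0,0,0],[0,0,0]],"translation":[[-1,0,0],[0,0,0],[0,0,0]],"jaw":[-1,-1,-1]}' >/dev/null
python3 -c "from h import *;where()"
python3 -m jog '{"twist":[[0,0,0],[0,0,0],[0,0,0]],"translation":[[-1,0,0],[0,0,0],[0,0,0]],"jaw":[-1,-1,-1]}' >/dev/null
python3 -c "from h import *;where()"
```

```text
TCP plate mm [147.1 -28.2  30.2] force plate [ 3.19 -0.47 -1.05]
TCP plate mm [145.9 -28.2  30.3] force plate [ 1.47 -0.01 -0.31]
TCP plate mm [144.8 -28.2  30.5] force plate [ 1.55  0.05 -0.58]
TCP plate mm [143.9 -28.3  30.5] force plate [0.81 0.76 0.14]
```

```bash
cat > m.py <<'E'
from h import *
from bench import robot
d=robot.get_image("scene");Q=Rp.inv().apply((cloud(d)-tp).reshape(-1,3))*1000
rgb=d["img"].reshape(-1,3).astype(int)
u=(abs(Q[:,2]-30)<5)&(Q[:,0]>42)&(Q[:,0]<132)&(Q[:,1]<12)&(Q[:,1]>-110)
print(u.sum(),cv2.minAreaRect(Q[u,:2].astype(np.float32)),np.percentile(Q[u],[1,50,99],axis=0).round(1).tolist())
k=u&(rgb.sum(1)<110);print("plug",k.sum(),np.percentile(Q[k],[2,50,98],axis=0).round(1).tolist() if k.any() else 0)
b=(rgb[:,0]>120)&(rgb[:,2]<60)&(rgb[:,0]>1.5*rgb[:,1])&(abs(Q[:,0])<.08e3)&(Q[:,1]>-130)&(Q[:,1]<50);print("bar z",np.percentile(Q[b,2],[50,90]).round(1))
where()
cv2.imwrite("pics/s4.png",cv2.resize(d["img"][50:200,270:450,::-1],None,fx=4,fy=4))
E
python3 m.py
```

```text
313 ((87.0211181640625, -28.132707595825195), (53.635982513427734, 88.90023040771484), 88.9284439086914) [[43.1, -54.6, 25.3], [92.2, -30.7, 28.9], [130.5, -1.6, 34.6]]
plug 0 0
bar z [55.1 58.9]
TCP plate mm [143.9 -28.3  30.5] force plate [ 0.26  0.29 -0.18]
```

View pics/s4.png

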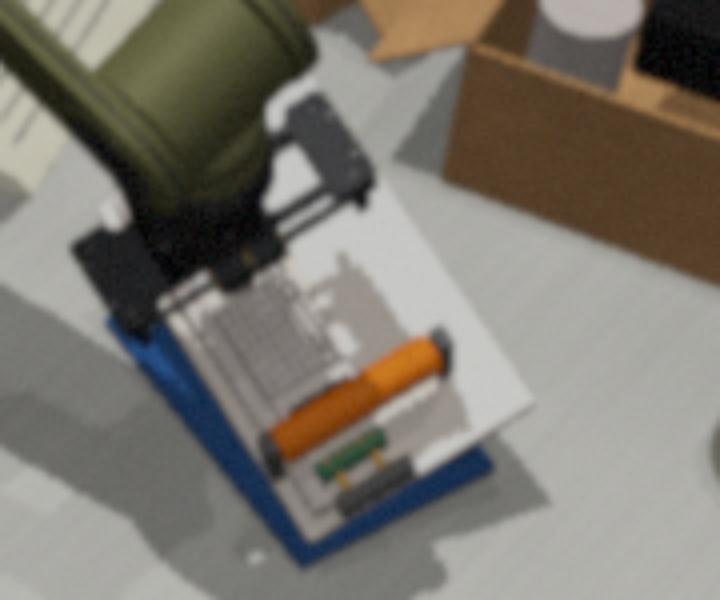

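The plug has gone almost out of sight at the bar (330,385), and the unit is moving straight along the fence. Continuing.

```bash
python3 -m jog '{"twist":[[0,0,0],[0,0,0],[0,0,0]],"translation":[[-1,0,0],[0,0,0],[0,0,0]],"jaw":[-1,-1,-1]}' >/dev/null
python3 -c "from h import *;where()"
python3 -m jog '{"twist":[[0,0,0],[0,0,0],[0,0,0]],"translation":[[-1,0,0],[0,0,0],[0,0,0]],"jaw":[-1,-1,-1]}' >/dev/null
python3 -c "from h import *;where()"
python3 -m jog '{"twist":[[0,0,0],[0,0,0],[0,0,0]],"translation":[[-1,0,0],[0,0,0],[0,0,0]],"jaw":[-1,-1,-1]}' >/dev/null
python3 -c "from h import *;where()"
python3 -m jog '{"twist":[[0,0,0],[0,0,0],[0,0,0]],"translation":[[-1,0,0],[0,0,0],[0,0,0]],"jaw":[-1,-1,-1]}' >/dev/null
python3 -c "from h import *;where()"
python3 -m jog '{"twist":[[0,0,0],[0,0,0],[0,0,0]],"translation":[[-1,0,0],[0,0,0],[0,0,0]],"jaw":[-1,-1,-1]}' >/dev/null
python3 -c "from h import *;where()"
```

```text
TCP plate mm [143.  -28.3  30.5] force plate [ 1.17 -0.4   0.05]
TCP plate mm [142.  -28.3  30.4] force plate [ 1.68  0.87 -0.5 ]
TCP plate mm [141.  -28.3  30.4] force plate [ 0.75  0.05 -0.02]
TCP plate mm [140.  -28.3  30.4] force plate [ 0.64  0.27 -0.55]
TCP plate mm [139.1 -28.3  30.3] force plate [ 2.02 -0.23 -0.57]
```

```bash
python3 -m jog '{"twist":[[0,0,0],[0,0,0],[0,0,0]],"translation":[[-1,0,0],[0,0,0],[0,0,0]],"jaw":[-1,-1,-1]}' >/dev/null
python3 -c "from h import *;where()"
python3 -m jog '{"twist":[[0,0,0],[0,0,0],[0,0,0]],"translation":[[-1,0,0],[0,0,0],[0,0,0]],"jaw":[-1,-1,-1]}' >/dev/null
python3 -c "from h import *;where()"
python3 -m jog '{"twist":[[0,0,0],[0,0,0],[0,0,0]],"translation":[[-1,0,0],[0,0,0],[0,0,0]],"jaw":[-1,-1,-1]}' >/dev/null
python3 -c "from h import *;where()"
python3 -m jog '{"twist":[[0,0,0],[0,0,0],[0,0,0]],"translation":[[-1,0,0],[0,0,0],[0,0,0]],"jaw":[-1,-1,-1]}' >/dev/null
python3 -c "from h import *;where()"
python3 -m jog '{"twist":[[0,0,0],[0,0,0],[0,0,0]],"translation":[[-1,0,0],[0,0,0],[0,0,0]],"jaw":[-1,-1,-1]}' >/dev/null
python3 -c "from h import *;where()"
python3 -m jog '{"twist":[[0,0,0],[0,0,0],[0,0,0]],"translation":[[-1,0,0],[0,0,0],[0,0,0]],"jaw":[-1,-1,-1]}' >/dev/null
python3 -c "from h import *;where()"
python3 m.py
```

```text
TCP plate mm [138.  -28.2  30.3] force plate [ 1.32  0.08 -0.55]
TCP plate mm [137.  -28.2  30.3] force plate [ 0.94 -0.49 -0.69]
TCP plate mm [136.  -28.2  30.3] force plate [0.71 0.56 0.08]
TCP plate mm [135.  -28.2  30.3] force plate [ 1.24  0.23 -0.38]
TCP plate mm [134.  -28.2  30.3] force plate [ 0.64 -0.04 -0.6 ]
TCP plate mm [133.  -28.2  30.3] force plate [ 0.73 -0.49 -0.48]
281 ((82.96398162841797, -25.86325454711914), (75.79969024658203, 59.03792190551758), 1.010301947593689) [[48.4, -55.1, 25.1], [85.2, -26.4, 29.1], [120.1, -1.4, 34.3]]
plug 0 0
bar z [55.2 58.5]
TCP plate mm [133.1 -28.2  30.3] force plate [ 1.07  0.38 -0.23]
```

```bash
python3 -m jog '{"twist":[[0,0,0],[0,0,0],[0,0,0]],"translation":[[-1,0,0],[0,0,0],[0,0,0]],"jaw":[-1,-1,-1]}' >/dev/null
python3 -c "from h import *;where()"
python3 -m jog '{"twist":[[0,0,0],[0,0,0],[0,0,0]],"translation":[[-1,0,0],[0,0,0],[0,0,0]],"jaw":[-1,-1,-1]}' >/dev/null
python3 -c "from h import *;where()"
python3 -m jog '{"twist":[[0,0,0],[0,0,0],[0,0,0]],"translation":[[-1,0,0],[0,0,0],[0,0,0]],"jaw":[-1,-1,-1]}' >/dev/null
python3 -c "from h import *;where()"
```

```text
TCP plate mm [132.  -28.2  30.4] force plate [ 1.67  0.77 -0.08]
TCP plate mm [131.  -28.3  30.4] force plate [ 1.13  0.3  -0.07]
TCP plate mm [130.5 -28.3  30.4] force plate [4.74 0.37 1.71]
```

```bash
python3 -m jog '{"twist":[[0,0,0],[0,0,0],[0,0,0]],"translation":[[-1,0,0],[0,0,0],[0,0,0]],"jaw":[-1,-1,-1]}' >/dev/null
python3 -c "from h import *;where()"
python3 -m jog '{"twist":[[0,0,0],[0,0,0],[0,0,0]],"translation":[[-1,0,0],[0,0,0],[0,0,0]],"jaw":[-1,-1,-1]}' >/dev/null
python3 -c "from h import *;where()"
```

```text
TCP plate mm [130.5 -28.3  30.2] force plate [8.2  0.31 3.03]
TCP plate mm [130.4 -28.3  30. ] force plate [11.57  0.42  2.89]
```

```bash
python3 -m jog '{"twist":[[0,0,0],[0,0,0],[0,0,0]],"translation":[[-1,0,0],[0,0,0],[0,0,0]],"jaw":[-1,-1,-1]}' >/dev/null
python3 -c "from h import *;where()"
python3 -m jog '{"twist":[[0,0,0],[0,0,0],[0,0,0]],"translation":[[-0.5,0,0],[0,0,0],[0,0,0]],"jaw":[-1,-1,-1]}' >/dev/null
python3 -c "from h import *;where()"
```

```text
TCP plate mm [130.3 -28.4  29.9] force plate [14.55  0.4   5.75]
TCP plate mm [130.3 -28.4  29.8] force plate [15.91 -0.11  5.68]
```

```bash
python3 -m jog '{"twist":[[0,0,0],[0,0,0],[0,0,0],[0,0,0],[0,0,0]],"translation":[[0,0,0],[0,0,0],[0,0,0],[0,0,0],[0,0,0]],"jaw":[-1,-1,-1,-1,-1]}' >/dev/null
python3 - <<'E'
from h import *
from bench import robot
where()
new=robot.get_image("scene");newt=robot.get_image("top")
for nm,a in(("before",dict(np.load("s3.npz"))),("scene now",new),("top0",dict(np.load("top.npz"))),("top now",newt)):
    Q=Rp.inv().apply((cloud(a)-tp).reshape(-1,3))*1000;rgb=a["img"].reshape(-1,3).astype(int)
    b=(rgb[:,0]>90)&(rgb[:,2]<70)&(rgb[:,0]>1.6*rgb[:,1])&(Q[:,0]>0)&(Q[:,0]<50)&(Q[:,1]>-95)&(Q[:,1]<8)&(Q[:,2]>35)
    g=(rgb[:,1]>1.25*rgb[:,0])&(abs(Q[:,0])<30)&(abs(Q[:,1]+26)<35)&(Q[:,2]>10)&(Q[:,2]<35)
    print(nm,b.sum(),"bar top z",np.percentile(Q[b,2],[50,80,95]).round(1),"green x",g.sum(),np.percentile(Q[g,0],[5,50,95]).round(1) if g.any() else 0)
cv2.imwrite("pics/s5.png",cv2.resize(np.clip(new["img"][110:185,310:410,::-1]*1.3,0,255).astype(np.uint8),None,fx=7,fy=7,interpolation=cv2.INTER_CUBIC))
E
```

```text
TCP plate mm [130.3 -28.4  29.8] force plate [15.81  0.14  5.3 ]
before 393 bar top z [53.9 57.  59.2] green x 48 [-1.9  1.1  3.5]
scene now 389 bar top z [54.5 57.1 59.1] green x 54 [-2.6  1.1  6.2]
top0 504 bar top z [52.2 54.5 56.3] green x 29 [-2.1 -0.   1. ]
top now 158 bar top z [56.3 58.3 59.2] green x 20 [-1.6 -0.6  0.7]
```

View pics/s5.png

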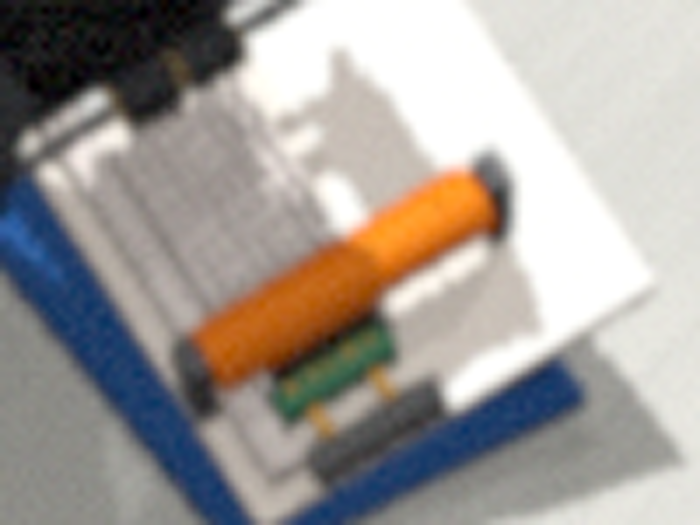

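The black plug now shows past the bar at (310,350), against the green pad (335,370). The push held at about 15.8 N, so the unit is home. Backing off gently.

```bash
python3 -m jog '{"twist":[[0,0,0],[0,0,0],[0,0,0],[0,0,0],[0,0,0]],"translation":[[1,0,0],[1,0,0],[2,0,0],[3,0,0],[6,0,0]],"jaw":[-1,-1,-1,-1,-1]}' >/dev/null
python3 -m jog '{"twist":[[0,0,0],[0,0,0],[0,0,0],[0,0,0],[0,0,0]],"translation":[[15,0,0],[10,0,-20],[0,0,-40],[0,0,-40],[0,0,0]],"jaw":[-1,-1,-1,-1,-1]}' >/dev/null
python3 -m jog '{"twist":[[0,0,0],[0,0,0],[0,0,0],[0,0,0],[0,0,0]],"translation":[[0,0,0],[0,0,0],[0,0,0],[0,0,0],[0,0,0]],"jaw":[-1,-1,-1,-1,-1]}' 
python3 - <<'E'
from h import *
from bench import robot
where()
d=robot.get_image("scene");Q=Rp.inv().apply((cloud(d)-tp).reshape(-1,3))*1000
u=(abs(Q[:,2]-30)<5)&(Q[:,0]>42)&(Q[:,0]<180)&(Q[:,1]<12)&(Q[:,1]>-110)
print(u.sum(),cv2.minAreaRect(Q[u,:2].astype(np.float32)),np.percentile(Q[u],[1,50,99],axis=0).round(1).tolist())
rgb=d["img"].astype(int).sum(2).ravel();k=(rgb<120)&(abs(Q[:,0]-10)<20)&(abs(Q[:,1]+28)<22)&(abs(Q[:,2]-25)<9);print("plug px",k.sum(),np.percentile(Q[k,0],[5,50,95]) if k.any() else 0)
E
```

```text
clock: 23.45
eef_pos: [0.5121, 0.1651, 0.2197]
ee_rot: [2.801, -0.247, 2.826]
wrist_force: [1.2, -0.5, 0.1]
opening: 0.0007
grasp_force: 0.0
TCP plate mm [164.8 -28.  129.4] force plate [-1.2  -0.02  0.46]
294 ((81.80152893066406, -22.651519775390625), (66.60255432128906, 72.75126647949219), 88.54328155517578) [[45.9, -55.1, 25.2], [80.3, -30.9, 28.8], [117.8, -1.4, 34.1]]
plug px 30 [ 9.43735071 11.09481926 13.65815791]
```

```bash
python3 -c "
from bench import robot
print(robot.hand_in())"
```

```text
the job is handed in; nothing more can be done
None
```

The unit slid to the bar along the fence, was pushed under it and held against the pad at about 16 N at the wrist for over half a second; I backed off without disturbing it and handed the job in, with no verdict returned.

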